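Trim a microscope counterweight to weight on a spring scale

TASK

Build up the microscope's counterweight on the spring scale: thread steel rings from the mat, as many as it needs and one at a time, over the brass spindle on the pan, each lowered in the fingers until it lies flat and only then let go, not dropped, until the dial needle rests in the green band. Leave the spare rings lying on the mat, never let the needle reach the red, not even for a moment, and do not disturb the other things.

Things in the scene. Friction and masses are not known exactly. Their poses are not given: they have to be found in the camera images.
- scale: Cream spring scale fixed to the bench, left or right: housing 275 x 130 mm, 45 mm high. Origin on the bench straight under the centre of the round pan; x points along the housing from the pan to the dial, whose centre lies at x = 140 mm. The housing ends at x = -65 mm.
- pan_centre (a point): Centre of the pan's upper face, z up; the pan is an aluminium disc 100 mm across, 5 mm thick, 125 mm above the bench when fully up; the point moves down with it. A counterweight core stands fixed on the pan: a dark round foot 44 mm across, 10 mm high, then a brass spindle. Seated rings have their undersides 10 and 28 mm above this point.
- tip_level (a point): Point on the pan's axis 54 mm above the pan, level with the spindle's flat top. The spindle is 12 mm across, its top edge chamfered 1.5 mm (flat top 9 mm across). Its axis stands 5.5 mm from this point, horizontally, in a direction that differs each time and is not measured: find it by feel (slide the ring about on the top until it drops over) or by sight. It does not give sideways.
- pan (a joint): How far the pan has sunk, m: 0 up, 0.050 end stop. Spring of 500 N/m, damped: 7.5 mm per ring (3.7 N), 2 mm per newton of push. With no ring it rests between about 0.005 and 0.016 (the core's weight differs), so one or two rings are needed; where the band's edge makes it doubtful, either number will do. Green band 0.020 to 0.028; red from 0.036.
- needle (a joint): The dial needle, rad: orange, 46 mm from centre to tip, over a white dial lying face up. It turns clockwise seen from above by 1 rad per 12.5 mm that the pan sinks, 0 with the pan fully up. Painted arcs: green 1.6 to 2.24, red from 2.88 to 4.0.
- mat: Black rubber parts mat fixed to the bench, 200 mm (x) x 310 mm (y) x 4 mm; origin at the centre of its underside. The rings lie on its -x half in a row along its y axis, about 90 mm apart; the +x half holds an objective and a knob.
- ring0: Steel trim ring lying flat, 60 mm outside diameter, 14.4 mm hole, 18 mm thick, 0.38 kg, all three alike; origin at the centre of its underside, z along its axis.
- ring1: Steel trim ring lying flat, 60 mm outside diameter, 14.4 mm hole, 18 mm thick, 0.38 kg, all three alike; origin at the centre of its underside, z along its axis.
- ring2: Steel trim ring lying flat, 60 mm outside diameter, 14.4 mm hole, 18 mm thick, 0.38 kg, all three alike; origin at the centre of its underside, z along its axis.
- objective: Aluminium microscope objective standing on the mat, 29 mm across, 48 mm high; a bystander to leave alone. Origin at its underside.
- knob_spare: Grey spare knob standing on the mat, 28 mm across, 24 mm high; a bystander to leave alone. Origin at its underside.
- oil: Small amber bottle, 32 mm across, 75 mm high; a bystander to leave alone. Origin at its underside.
- eyepiece: Black eyepiece standing on the bench, 34 mm across, 52 mm high; a bystander to leave alone. Origin at its underside.
- driver: Screwdriver with grey handle, 160 mm long, lying on the bench; a bystander to leave alone.
- dish: White low dish, 90 mm across, 18 mm high; a bystander to leave alone. Origin at its underside.
Not all that is in view belongs to the job. What is shaped like the ring2 but black or turquoise is not meant.

How it is judged:
On the way:
1. a first ring lies flat on the foot of the spindle, let go ((((horizontal distance between ring0 and pan_centre below 0.009 m and z of ring0 in the frame of pan_centre between 0.007 and 0.013 m and angle between ring0's own z axis and vertical below 0.12 rad) and contact force between the fingers and ring0 below 0.05 N) or ((horizontal distance between ring1 and pan_centre below 0.009 m and z of ring1 in the frame of pan_centre between 0.007 and 0.013 m and angle between ring1's own z axis and vertical below 0.12 rad) and contact force between the fingers and ring1 below 0.05 N) or ((horizontal distance between ring2 and pan_centre below 0.009 m and z of ring2 in the frame of pan_centre between 0.007 and 0.013 m and angle between ring2's own z axis and vertical below 0.12 rad) and contact force between the fingers and ring2 below 0.05 N))), for 0.2 s.
At the end, for the whole second after the job is handed in: The pan rests between 0.0194 and 0.0286 m (green band), still; every ring either lies flat on the spindle's stack (underside 10 or 28 mm above the pan centre within 3 mm, centre within 9 mm of the pan centre) or lies flat on the mat; all rings are at rest (value of joint pan between 0.0194 and 0.0286 m and velocity of joint pan between -0.01 and 0.01 m/s and ((horizontal distance between ring0 and pan_centre below 0.009 m and z of ring0 in the frame of pan_centre between 0.007 and 0.013 m and angle between ring0's own z axis and vertical below 0.12 rad) or (horizontal distance between ring0 and pan_centre below 0.009 m and z of ring0 in the frame of pan_centre between 0.025 and 0.031 m and angle between ring0's own z axis and vertical below 0.12 rad) or (x of ring0 in the frame of mat between -0.1 and 0.1 m and y of ring0 in the frame of mat between -0.155 and 0.155 m and z of ring0 in the frame of mat between 0.001 and 0.008 m and angle between ring0's own z axis and vertical below 0.12 rad)) and ((horizontal distance between ring1 and pan_centre below 0.009 m and z of ring1 in the frame of pan_centre between 0.007 and 0.013 m and angle between ring1's own z axis and vertical below 0.12 rad) or (horizontal distance between ring1 and pan_centre below 0.009 m and z of ring1 in the frame of pan_centre between 0.025 and 0.031 m and angle between ring1's own z axis and vertical below 0.12 rad) or (x of ring1 in the frame of mat between -0.1 and 0.1 m and y of ring1 in the frame of mat between -0.155 and 0.155 m and z of ring1 in the frame of mat between 0.001 and 0.008 m and angle between ring1's own z axis and vertical below 0.12 rad)) and ((horizontal distance between ring2 and pan_centre below 0.009 m and z of ring2 in the frame of pan_centre between 0.007 and 0.013 m and angle between ring2's own z axis and vertical below 0.12 rad) or (horizontal distance between ring2 and pan_centre below 0.009 m and z of ring2 in the frame of pan_centre between 0.025 and 0.031 m and angle between ring2's own z axis and vertical below 0.12 rad) or (x of ring2 in the frame of mat between -0.1 and 0.1 m and y of ring2 in the frame of mat between -0.155 and 0.155 m and z of ring2 in the frame of mat between 0.001 and 0.008 m and angle between ring2's own z axis and vertical below 0.12 rad)) and linear speed of each of ring0, ring1, ring2 below 0.02 m/s); the robot touches nothing.
It fails at once if the scale is pushed into the red (pan sunk more than 0.036 m) (value of joint pan above 0.036 m).
It fails at once if a ring is dropped down the spindle (it moves faster than 0.35 m/s about the spindle, below its tip) ((horizontal distance between ring0 and pan_centre below 0.012 m and z of ring0 in the frame of pan_centre between -0.02 and 0.052 m and linear speed of ring0 above 0.35 m/s) or (horizontal distance between ring1 and pan_centre below 0.012 m and z of ring1 in the frame of pan_centre between -0.02 and 0.052 m and linear speed of ring1 above 0.35 m/s) or (horizontal distance between ring2 and pan_centre below 0.012 m and z of ring2 in the frame of pan_centre between -0.02 and 0.052 m and linear speed of ring2 above 0.35 m/s)).
It fails at once if a bystander is moved more than 20 mm or tipped (distance of any of objective, knob_spare, oil, eyepiece, driver, dish from where it was at the start of the episode above 0.02 m or angle between any of objective, knob_spare, oil, eyepiece's own z axis and vertical above 0.5 rad).
It also fails if it takes over 67 s, if anything falls off the work surface, if the arm or the gripper's body presses on something with over 40 N, if the wrist force passes 120 N, or if a joint passes its speed limit or range.

ROBOT

A 7-joint arm with a two-finger parallel gripper is mounted at the origin on the work surface. World frame = base frame: x ahead of the robot, y to its left, z up, the work surface at z = 0. Lengths are in m, angles in rad, forces in N, time in s.
With the tool pointing down it reaches from about 0.425 to 1.025 m from the base axis. Payload 3.6 kg.
Tool frame: the origin (TCP) lies on the centre line of the jaws, within the pads' length; the fingertips stand 17 mm ahead of it and the grasp point (between the pads) lies 2 mm behind it (tips_ahead is the distance from the TCP to the fingertips, in m); z points along the fingers, y is the direction in which the jaws open and shut (so a half turn about z gives the same grasp; the last joint's range is limited). The gripper opens to 85 mm and grips with 20 to 120 N. Pads are 22 mm wide; open, the fingers measure 114 mm over their backs; the gripper's body (76 mm by 85 mm) begins 54 mm behind the grasp point. The pads swing forward as they close: fully open they stand 13 mm farther back than shut.
Start: joints at [-1.236, 0.591, 0.048, 1.609, -0.033, 0.943, -0.034], TCP at [0.301, 0.659, 0.248] pointing down, gripper open.
Joint ranges: [-2.69, 2.69], [-0.47, 2.24], [-1.27, 1.36], [0.19, 2.51], [-1.53, 4.68], [0.08, 2.07], [-3.09, 3.09]. Speed limits (rad/s): [2.57, 2.57, 3.14, 3.14, 3.14, 3.14, 3.14].

INTERFACE

Orientations are given as a unit quaternion [x, y, z, w].
In Python, from bench import sense, snapshot, job_done, tips_ahead gives the robot as it stands.
- The arm moves only by the tool apply_moves, never from a script. Its argument "rows" is a list of rows, each a list of 5 numbers: the closure in counts, from 0 (fully open) to 255 (shut), then the shift along the tool's x, y, z in mm, then the turn about the tool's z in rad. In form: [[hand, x, y, z, twist], ...]. A call has 1 to 5 rows; each row is the pose to reach, as a shift and turn from the pose commanded when the call began, along the tool's axes at that moment; what a row does not reach only later rows make up. A row lasts 1/12 s, in which the tool goes at most 41.7 mm and 7.16 degrees, less where a joint would pass 70% of its speed; a pose out of reach is approached as far as the arm can. A call with a gripper value outside its range is refused whole. The fingers move at their own pace and stop on an object; the grip force is fixed at half the most. Time passes only in rows, so rows that repeat a pose let the fingers close. It gives the time, the measured TCP pose, the force and the opening at its end, in the units of the state.
- sense(): the state, without advancing time (a new reading comes with each control period).
- snapshot(name): name is "scene" or "top"; returns a dict with "pixels" (384x512x3 uint8, red, green, blue), "fx", "fy", "cx", "cy" (pixels), "R" (3x3) and "t" (3): a world point X has camera coordinates R X + t. Camera axes: x right, y down, z forward; pixel columns grow to the right and rows downward; lengths in m; the calibration is good to about 2 mm. A picture is of the moment at which its call begins. There is no depth.
- job_done(): hands the job in, once; it reports no verdict.
The state is a dict: "t": time; "q": joint angles; "dq": joint speeds; "tau": joint torques, N m; "eef_pos": TCP position; "ee_rot": TCP orientation; "contact_force": force on the tool from outside, world axes, zero at the start; "ft_torque": the same for the moment, N m; "opening": finger opening in m.
Only numpy, scipy, OpenCV 4.12 (cv2) and the standard library are available. Lean on these libraries where they do the work, as an engineer would, in place of code of your own. Each camera call takes 0.05 s, during which the arm holds its last target.

## Working session

There is one attempt and no reset: what is moved stays moved. The work goes in short steps, Python scripts to look and compute and a tool call to move; the robot and the scene stay as the last step left them, time stands still between calls to the robot, and variables do not carry over. Pictures are saved under pics/ and viewed, and the job is handed in when it is done.

Besides the shell and the picture viewer there is one more tool, called after "Call:" in YAML: its name, and indented under it one key for each argument. apply_moves: Moves the arm, as the interface text tells. Its arguments: {"type":"object","properties":{"rows":{"type":"array","items":{"type":"array","items":{"type":"number"}}}},"required":["rows"]}

```bash
mkdir -p pics; ls; python3 - <<'E'
from bench import *
import cv2
s=sense(); print(s['t'],s['eef_pos'],s['ee_rot'],s['opening'],s['contact_force'],tips_ahead)
for n in ("scene","top"):
    p=snapshot(n); cv2.imwrite(f"pics/{n}0.png",p["pixels"][:,:,::-1]); print(n,p['fx'],p['fy'],p['cx'],p['cy'],p['R'],p['t'])
E
```

```text
pics
0.0 [0.30105951 0.65866134 0.24713547] [ 2.12686953e-01  9.77119735e-01 -1.11643832e-03 -1.89821778e-04] 0.08543131776673875 [ 0.41461367 -0.21943976 -0.94225407] 0.017
scene 348.42368564750495 348.42368564750495 255.99726094231124 190.04229748001055 [[ 0.16185958  0.9868064  -0.00382142]
 [ 0.78462236 -0.13104323 -0.60596653]
 [-0.59847242  0.09508312 -0.79548097]] [-0.09822366 -0.32609287  1.43734155]
top 434.4317276723124 434.4317276723124 253.71726296328725 195.03332468966397 [[ 0.01069259 -0.9999325  -0.00454643]
 [-0.99741183 -0.01034213 -0.07115257]
 [ 0.07110075  0.00529547 -0.99745508]] [0.00531687 0.52630068 1.63358048]
```

View pics/scene0.png

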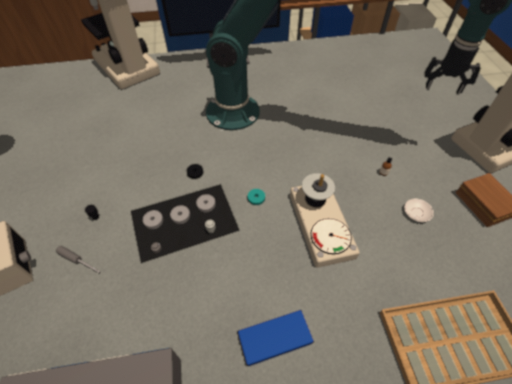

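View pics/top0.png

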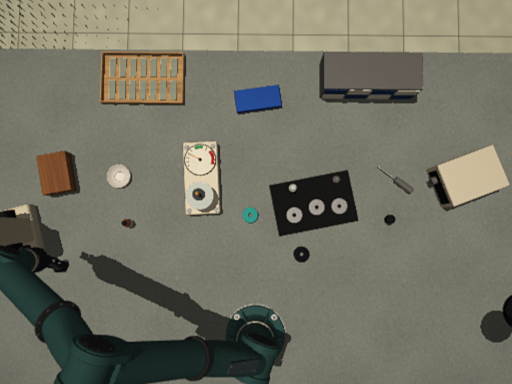

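The scene view shows the mat with three steel rings around (152,217), (180,213), (206,203) and the scale's pan near (318,186). In the top view the rings are at (294,214), (317,207), (340,206), and the spindle is near (198,194). I'll zoom in for measuring.

```bash
python3 - <<'E'
import cv2
a=cv2.imread('pics/top0.png'); b=cv2.imread('pics/scene0.png')
def c(im,x,y,w,h,k): return cv2.resize(im[y:y+h,x:x+w],None,fx=k,fy=k,interpolation=cv2.INTER_CUBIC)
cv2.imwrite('pics/tz1.png',c(a,170,135,100,90,8)[:600])
cv2.imwrite('pics/tz2.png',c(a,265,165,100,75,8))
cv2.imwrite('pics/sz1.png',c(b,280,160,100,75,8)) 
cv2.imwrite('pics/sz2.png',c(b,130,180,110,80,7)) 
E
```

```text
(no output)
```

View pics/tz1.png

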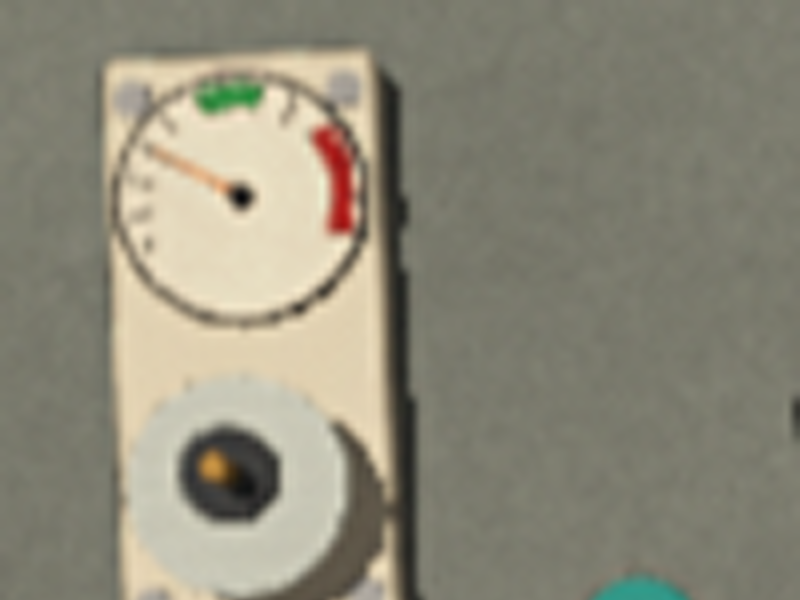

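View pics/tz2.png

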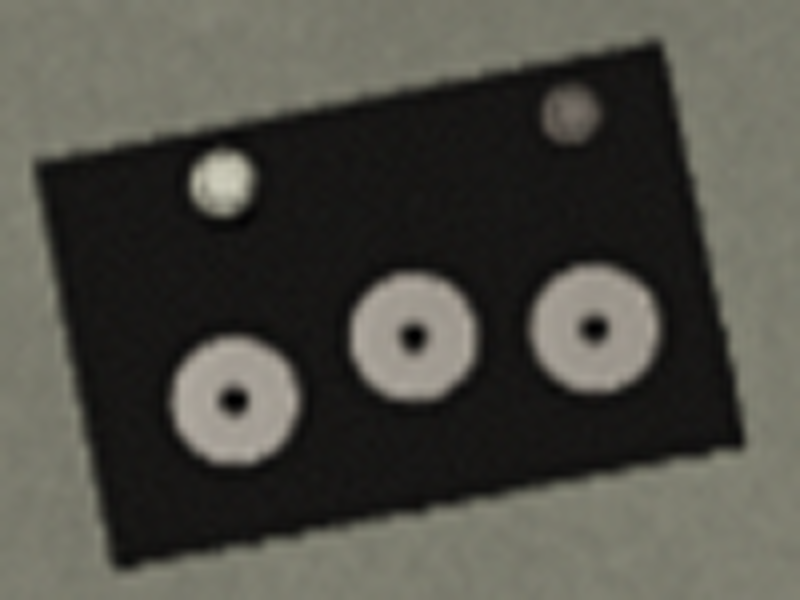

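View pics/sz1.png

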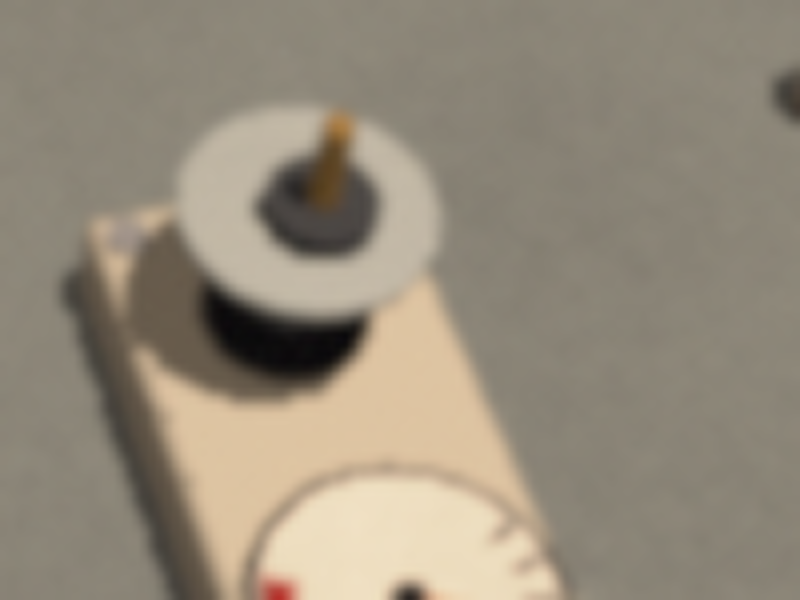

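View pics/sz2.png

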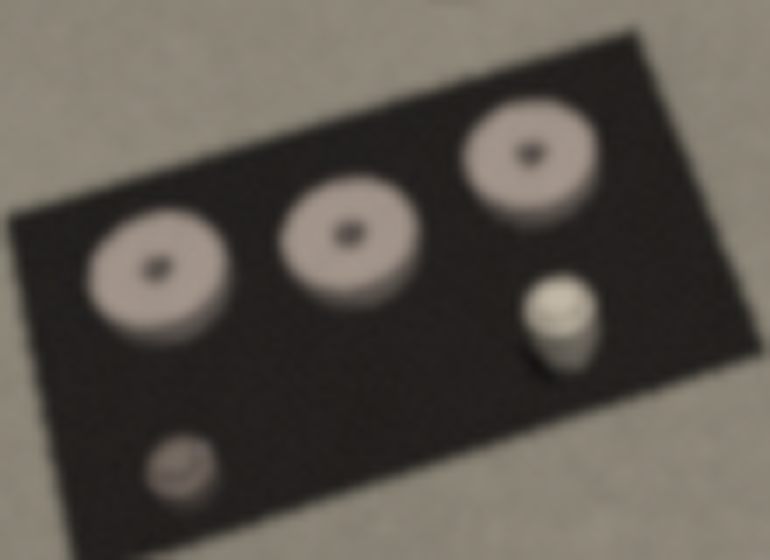

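Zoomed, the top view has the rings at crop pixels (234,400), (414,337) and (595,328), the spindle top at (213,465), and the needle pointing left-up at about 0.97 rad. That puts the pan at about 12 mm. The scene view has the matching ring holes at (157,268), (349,234), (531,153) and the spindle top at (340,123). Next I'll triangulate.

```bash
cat > h.py <<'E'
import numpy as np, cv2
from bench import *
def P(c):
    K=np.array([[c['fx'],0,c['cx']],[0,c['fy'],c['cy']],[0,0,1]]); return K@np.c_[c['R'],c['t']]
C=dict(
 scene=dict(fx=348.42368564750495,fy=348.42368564750495,cx=255.99726094231124,cy=190.04229748001055,R=np.array([[0.16185958,0.9868064,-0.00382142],[0.78462236,-0.13104323,-0.60596653],[-0.59847242,0.09508312,-0.79548097]]),t=np.array([-0.09822366,-0.32609287,1.43734155])),
 top=dict(fx=434.4317276723124,fy=434.4317276723124,cx=253.71726296328725,cy=195.03332468966397,R=np.array([[0.01069259,-0.9999325,-0.00454643],[-0.99741183,-0.01034213,-0.07115257],[0.07110075,0.00529547,-0.99745508]]),t=np.array([0.00531687,0.52630068,1.63358048])))
def uncrop(p,off,k): return (np.array(p,float)+.5)/k-.5+np.array(off)
def tri(top,scene):
    X=cv2.triangulatePoints(P(C['top']),P(C['scene']),np.array(top,float).reshape(2,1),np.array(scene,float).reshape(2,1)); X=(X[:3]/X[3]).ravel()
    return X, np.r_[proj('top',X)-top, proj('scene',X)-scene]
def proj(n,X):
    c=C[n]; v=c['R']@X+c['t']; return np.array([c['fx']*v[0]/v[2]+c['cx'],c['fy']*v[1]/v[2]+c['cy']])
def onplane(n,p,z):
    c=C[n]; d=c['R'].T@np.array([(p[0]-c['cx'])/c['fx'],(p[1]-c['cy'])/c['fy'],1]); o=-c['R'].T@c['t']; return o+d*(z-o[2])/d[2]
def snap(n,f,x=0,y=0,w=512,h=384,k=1):
    p=snapshot(n)['pixels'][:,:,::-1]; cv2.imwrite('pics/'+f,cv2.resize(p[y:y+h,x:x+w],None,fx=k,fy=k,interpolation=cv2.INTER_CUBIC)); return p
E
python3 - <<'E'
from h import *
np.set_printoptions(precision=4,suppress=True)
T=lambda p:uncrop(p,(265,165),8); S=lambda p:uncrop(p,(130,180),7)
for i,(a,b) in enumerate([((234,400),(531,153)),((414,337),(349,234)),((595,328),(157,268)),((224,180),(562,300)),((571,112),(182,460))]):
    print(i,*tri(T(a),S(b)), onplane('top',T(a),.022),onplane('scene',S(b),.022))
T=lambda p:uncrop(p,(170,135),8); S=lambda p:uncrop(p,(280,160),8)
print('spindle',*tri(T((213,465)),S((340,123))))
print('pan',*tri(T((240,487)),S((310,210))))
for n in [(213,465)]: print(onplane('top',T(n),.167))
print(onplane('scene',S((340,123)),.167))
print('pan top',onplane('top',T((240,487)),.113),'scene',onplane('scene',S((310,210)),.113), 'foot',onplane('top',T((230,475)),.123))
d=onplane('top',T((240,197)),.047); print('dial',d)
def ang(p): v=onplane('top',T(p),.047)-d; return np.arctan2(v[1],v[0]),np.hypot(v[0],v[1])
for p in [(150,148),(197,102),(263,92),(315,130),(340,232),(192,180),(148,244)]: print(p,ang(p))
a=cv2.imread('pics/scene0.png'); cv2.imwrite('pics/sz3.png',cv2.resize(a[215:265,305:365],None,fx=10,fy=10,interpolation=cv2.INTER_CUBIC))
E
```

```text
0 [ 0.4536 -0.142   0.0186] [ 0.0219  0.0008  0.0393 -0.0022] [ 0.4535 -0.1416  0.022 ] [ 0.4561 -0.1419  0.022 ]
1 [ 0.4844 -0.2274  0.0174] [ 0.023  -0.0005  0.0419 -0.0027] [ 0.4842 -0.2266  0.022 ] [ 0.4876 -0.2268  0.022 ]
2 [ 0.4896 -0.3131  0.0186] [ 0.0495 -0.004   0.0901 -0.0069] [ 0.4894 -0.3122  0.022 ] [ 0.4919 -0.3125  0.022 ]
3 [ 0.5555 -0.1337  0.0483] [-0.146  -0.0063 -0.2789  0.0146] [ 0.5579 -0.1364  0.022 ] [ 0.5387 -0.1343  0.022 ]
4 [ 0.592  -0.3008  0.0221] [-0.0835  0.0064 -0.162   0.012 ] [ 0.592  -0.3012  0.022 ] [ 0.592  -0.3004  0.022 ]
spindle [0.5219 0.2096 0.1648] [ 0.043   0.0127  0.0823 -0.0009]
pan [0.5167 0.2063 0.1075] [-0.2512 -0.0731 -0.4759  0.0047]
[0.5217 0.2095 0.167 ]
[0.5236 0.2086 0.167 ]
pan top [0.516  0.2046 0.113 ] scene [0.5209 0.2058 0.113 ] foot [0.5207 0.2079 0.123 ]
dial [0.6573 0.2159 0.047 ]
(150, 148) (np.float64(1.0811182321053285), np.float64(0.04856135564979405))
(197, 102) (np.float64(0.44002727038180744), np.float64(0.04967311525859012))
(263, 92) (np.float64(-0.19485122561294146), np.float64(0.05097472630639751))
(315, 130) (np.float64(-0.823472260660444), np.float64(0.04732807812021801))
(340, 232) (np.float64(-1.8988828409633807), np.float64(0.05000890509087811))
(192, 180) (np.float64(1.239002384964773), np.float64(0.02406726188104532))
(148, 244) (np.float64(2.058297293149579), np.float64(0.048465950052419535))
```

View pics/sz3.png

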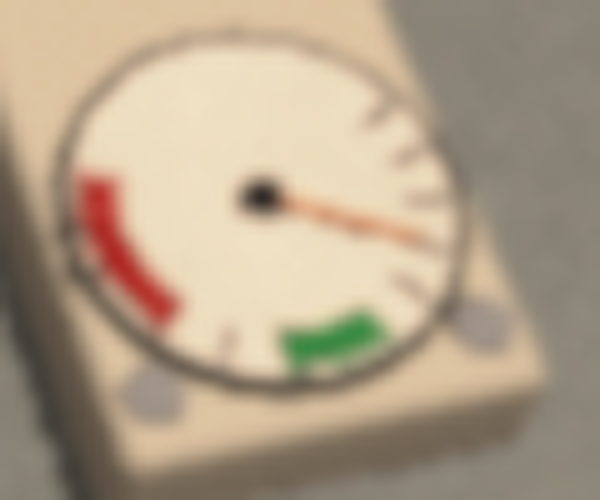

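The heights check out: ring tops measure 18–22 mm (22 expected) and the spindle tip 165 mm (167 expected). The needle reads 0.96 rad, so the pan is at 12.0 mm, one ring gives about 19.5 and two about 27. Two rings it is. Next I'll head for the nearest ring.

```bash
cat >> h.py <<'E'
from scipy.spatial.transform import Rotation as Ro
def plan(x,y,z,yaw=None):
    "yaw = world angle (deg) of tool y. prints tool-frame shift mm and twist"
    s=sense(); R=Ro.from_quat(s['ee_rot']).as_matrix(); d=R.T@(np.array([x,y,z])-s['eef_pos'])*1e3
    cur=np.degrees(np.arctan2(R[1,1],R[0,1])); tw=0
    if yaw is not None: tw=-np.radians((yaw-cur+90)%180-90)
    print('t %.2f pos %s yaw %.1f shift %s twist %.3f |d| %.0f rows>=%.1f %.1f  f %s open %.4f tilt %.4f'%(s['t'],np.round(s['eef_pos'],4),cur,np.round(d,1),tw,np.linalg.norm(d),np.linalg.norm(d)/41.7,abs(tw)/.125,np.round(s['contact_force'],2),s['opening'],np.arccos(-R[2,2])))
E
python3 -c "
from h import *
plan(.50,.30,.25,31)"
```

```text
t 0.10 pos [0.3011 0.6587 0.2473] yaw 65.4 shift [-330.  -243.6   -2.2] twist 0.601 |d| 410 rows>=9.8 4.8  f [-0.21 -0.01 -0.47] open 0.0850 tilt 0.0020
```

Call:
apply_moves:
  rows:
    - [40,-33,-24,0,0.06]
    - [40,-66,-48,0,0.12]
    - [40,-99,-73,0,0.18]
    - [40,-132,-97,-1,0.24]
    - [40,-165,-122,-1,0.3]

```text
t: 0.52
eef_pos: [0.4013, 0.4779, 0.249]
ee_rot: [0.358, 0.934, -0.0, -0.0]
contact_force: [1.6, 1.0, -0.3]
opening: 0.072
```

```bash
python3 -c "
from h import *
plan(.50,.30,.25,31)"
```

```text
t 0.52 pos [0.4013 0.4779 0.249 ] yaw 48.1 shift [-192.3  -66.5   -0.9] twist 0.298 |d| 203 rows>=4.9 2.4  f [ 1.57  1.03 -0.35] open 0.0720 tilt 0.0005
```

Call:
apply_moves:
  rows:
    - [40,-38,-13,0,0.06]
    - [40,-77,-27,0,0.12]
    - [40,-115,-40,0,0.18]
    - [40,-154,-53,0,0.24]
    - [40,-192,-66,0,0.3]

```text
t: 0.93
eef_pos: [0.5005, 0.3006, 0.2491]
ee_rot: [0.493, 0.87, -0.0, -0.0]
contact_force: [0.9, 0.2, -0.9]
opening: 0.0718
```

```bash
python3 -c "
from h import *
plan(.47,.08,.25,8);plan(.4545,-.1416,.25,-17)"
```

```text
t 0.93 pos [0.5005 0.3006 0.2491] yaw 30.9 shift [-173.7 -139.4   -0.8] twist 0.399 |d| 223 rows>=5.3 3.2  f [ 0.93  0.24 -0.91] open 0.0718 tilt 0.0005
t 0.93 pos [0.5005 0.3006 0.2491] yaw 30.9 shift [-355.9 -266.5   -0.7] twist 0.836 |d| 445 rows>=10.7 6.7  f [ 0.93  0.24 -0.91] open 0.0718 tilt 0.0005
```

Call:
apply_moves:
  rows:
    - [40,-32,-25,0,0.08]
    - [40,-64,-50,0,0.16]
    - [40,-96,-76,0,0.24]
    - [40,-128,-101,0,0.32]
    - [40,-160,-127,0,0.4]

```text
t: 1.35
eef_pos: [0.4731, 0.0983, 0.2491]
ee_rot: [0.657, 0.754, -0.0, -0.0]
contact_force: [1.6, -1.0, -0.3]
opening: 0.0722
```

```bash
python3 -c "
from h import *
plan(.4545,-.1416,.20,-17)"
```

```text
t 1.35 pos [0.4731 0.0983 0.2491] yaw 7.9 shift [-235.1  -51.5   49.2] twist 0.435 |d| 246 rows>=5.9 3.5  f [ 1.63 -1.04 -0.27] open 0.0722 tilt 0.0002
```

Call:
apply_moves:
  rows:
    - [40,-38,-8,8,0.09]
    - [40,-76,-16,16,0.18]
    - [40,-114,-24,24,0.26]
    - [40,-152,-33,32,0.35]
    - [40,-190,-42,40,0.435]

```text
t: 1.77
eef_pos: [0.4585, -0.0954, 0.209]
ee_rot: [0.804, 0.595, 0.0, -0.0]
contact_force: [0.5, 0.7, 0.1]
opening: 0.0722
```

```bash
python3 -c "
from h import *
plan(.4545,-.1416,.1,-17)"
```

```text
t 1.77 pos [ 0.4585 -0.0954  0.209 ] yaw -17.0 shift [-45.4   9.6 109. ] twist 0.000 |d| 118 rows>=2.8 0.0  f [0.51 0.65 0.1 ] open 0.0722 tilt 0.0002
```

Call:
apply_moves:
  rows:
    - [40,-23,5,20,0]
    - [40,-45,10,55,0]
    - [40,-45,10,90,0]
    - [40,-45,10,109,0]
    - [40,-45,10,109,0]

```text
t: 2.18
eef_pos: [0.453, -0.1398, 0.097]
ee_rot: [0.803, 0.596, -0.002, -0.003]
contact_force: [-0.8, 0.2, 1.0]
opening: 0.0722
```

```bash
python3 -c "
from h import *
snap('top','t1.png',265,165,100,75,8); snap('scene','s1.png',130,130,110,100,6)
plan(.4545,-.1416,.04,-17)
for z in (.05,.03,.02):
  print(z)"
```

```text
t 2.28 pos [ 0.4553 -0.1399  0.1   ] yaw -16.8 shift [-1.9 -0.2 60. ] twist 0.004 |d| 60 rows>=1.4 0.0  f [-0.14  1.2   1.09] open 0.0721 tilt 0.0017
0.05
0.03
0.02
```

View pics/t1.png

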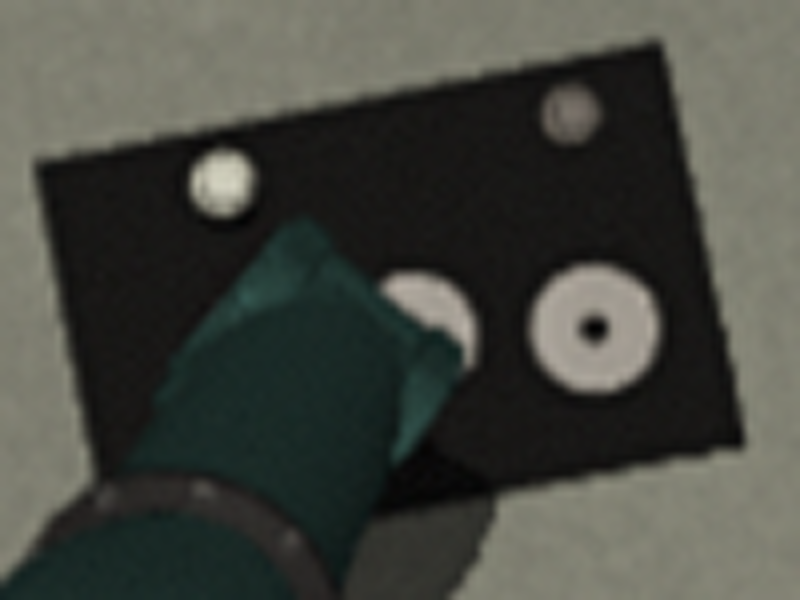

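View pics/s1.png

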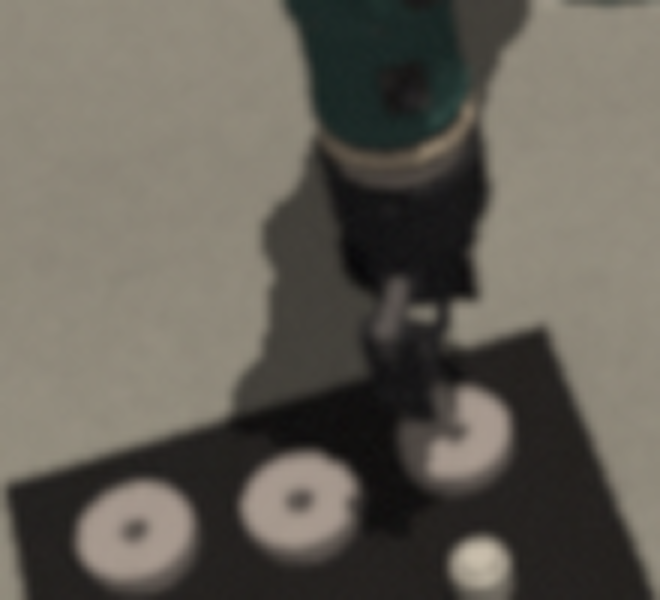

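The gripper is over the right ring and lined up. I'll descend and feel for the mat.

Call:
apply_moves:
  rows:
    - [40,-2,0,25,0]
    - [40,-2,0,50,0]
    - [40,-2,0,62,0]
    - [40,-2,0,66,0]
    - [40,-2,0,66,0]

```text
t: 2.7
eef_pos: [0.4559, -0.1416, 0.0349]
ee_rot: [0.803, 0.597, 0.0, 0.0]
contact_force: [0.1, -0.4, 0.5]
opening: 0.072
```

```bash
python3 -c "
from h import *
plan(.4545,-.1416,.025,-17)"
```

```text
t 2.70 pos [ 0.4559 -0.1416  0.0349] yaw -16.7 shift [-0.4 -1.4  9.9] twist 0.005 |d| 10 rows>=0.2 0.0  f [ 0.07 -0.36  0.53] open 0.0720 tilt 0.0011
```

Call:
apply_moves:
  rows:
    - [40,0,-1,3,0]
    - [40,0,-1,6,0]
    - [40,0,-1,9,0]
    - [40,0,-1,10,0]
    - [40,0,-1,10,0]

```text
t: 3.12
eef_pos: [0.4543, -0.1415, 0.0244]
ee_rot: [0.803, 0.596, 0.0, 0.0]
contact_force: [0.0, 0.2, -0.4]
opening: 0.0722
```

Call:
apply_moves:
  rows:
    - [40,0,0,1,0]
    - [40,0,0,2,0]
    - [40,0,0,2,0]

```text
t: 3.37
eef_pos: [0.4541, -0.1415, 0.0222]
ee_rot: [0.803, 0.596, -0.0, -0.0]
contact_force: [-0.1, 0.5, 0.3]
opening: 0.0718
```

Call:
apply_moves:
  rows:
    - [48,0,0,-1.5,0]
    - [60,0,0,-1.5,0]
    - [120,0,0,-1.5,0]
    - [160,0,0,-1.5,0]
    - [200,0,0,-1.5,0]

```text
t: 3.78
eef_pos: [0.4535, -0.1412, 0.0247]
ee_rot: [0.803, 0.596, 0.0, -0.001]
contact_force: [-2.4, 0.2, 12.5]
opening: 0.0575
```

Call:
apply_moves:
  rows:
    - [200,0,0,0,0]
    - [200,0,0,0,0]

```text
t: 3.95
eef_pos: [0.4535, -0.1412, 0.0248]
ee_rot: [0.803, 0.596, 0.0, -0.001]
contact_force: [-2.1, 0.6, 12.0]
opening: 0.0576
```

Call:
apply_moves:
  rows:
    - [200,0,0,-5,0]
    - [200,0,0,-20,0]
    - [200,0,0,-50,0]
    - [200,0,0,-90,0]
    - [200,0,0,-130,0]

```text
t: 4.37
eef_pos: [0.4527, -0.141, 0.1543]
ee_rot: [0.803, 0.596, -0.001, -0.001]
contact_force: [0.2, -0.4, -3.9]
opening: 0.0577
```

```bash
python3 -c "
from h import *
snap('scene','s2.png',130,110,110,100,6)
plan(.4731,.0983,.23,8)"
```

```text
t 4.42 pos [ 0.4565 -0.1426  0.1606] yaw -16.9 shift [235.4 -53.4 -69.6] twist -0.434 |d| 251 rows>=6.0 3.5  f [ 0.88 -0.97  0.96] open 0.0571 tilt 0.0085
```

View pics/s2.png

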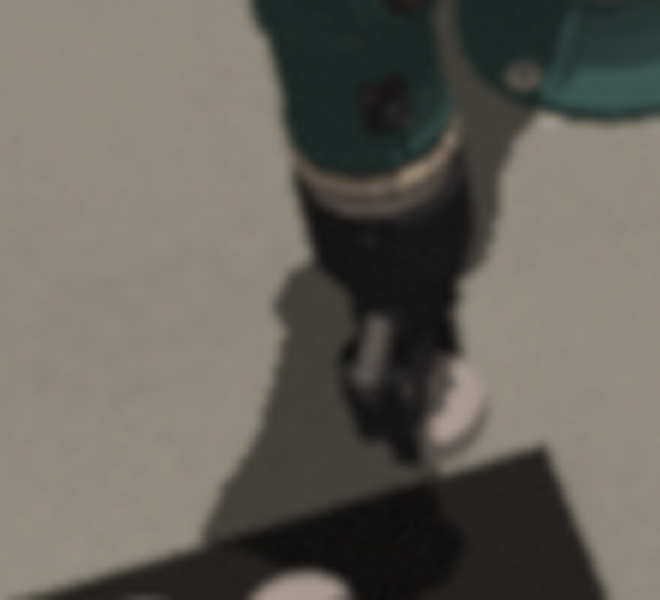

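The ring is held and level, with the fingers facing the scene camera. I'll turn the jaws along y on the way, so the camera can see the ring at the spindle.

```bash
python3 -c "
from h import *
plan(.46,-.03,.24,18)"
```

```text
t 4.42 pos [ 0.4565 -0.1426  0.1606] yaw -16.9 shift [108.9 -28.7 -79.5] twist -0.608 |d| 138 rows>=3.3 4.9  f [ 0.88 -0.97  0.96] open 0.0571 tilt 0.0085
```

Call:
apply_moves:
  rows:
    - [200,18,-5,-25,-0.12]
    - [200,40,-10,-45,-0.24]
    - [200,63,-16,-65,-0.36]
    - [200,86,-23,-76,-0.48]
    - [200,109,-29,-77,-0.6]

```text
t: 4.83
eef_pos: [0.4583, -0.0277, 0.2326]
ee_rot: [0.588, 0.809, 0.001, 0.001]
contact_force: [0.1, 0.8, -3.9]
opening: 0.0572
```

```bash
python3 -c "
from h import *
plan(.50,.09,.24,53)"
```

```text
t 4.83 pos [ 0.4583 -0.0277  0.2326] yaw 17.9 shift [99.2 75.9 -7.2] twist -0.612 |d| 125 rows>=3.0 4.9  f [ 0.09  0.8  -3.86] open 0.0572 tilt 0.0038
```

Call:
apply_moves:
  rows:
    - [200,20,15,-2,-0.12]
    - [200,40,30,-4,-0.24]
    - [200,60,45,-5,-0.36]
    - [200,80,60,-5,-0.48]
    - [200,99,76,-5,-0.6]

```text
t: 5.25
eef_pos: [0.4993, 0.0897, 0.2352]
ee_rot: [0.323, 0.946, -0.0, -0.001]
contact_force: [0.7, -0.6, -3.9]
opening: 0.0572
```

```bash
python3 -c "
from h import *
plan(.5225,.209,.235,88)"
```

```text
t 5.25 pos [0.4993 0.0897 0.2352] yaw 52.3 shift [5.450e+01 1.086e+02 1.000e-01] twist -0.623 |d| 122 rows>=2.9 5.0  f [ 0.75 -0.62 -3.93] open 0.0572 tilt 0.0020
```

Call:
apply_moves:
  rows:
    - [200,11,22,0,-0.12]
    - [200,22,44,0,-0.24]
    - [200,33,66,0,-0.36]
    - [200,44,88,0,-0.48]
    - [200,54,109,0,-0.6]

```text
t: 5.67
eef_pos: [0.524, 0.2087, 0.2348]
ee_rot: [0.029, 1.0, -0.0, -0.001]
contact_force: [-0.1, 0.0, -3.6]
opening: 0.0577
```

Call:
apply_moves:
  rows:
    - [200,0,0,0,0]
    - [200,0,0,0,0]
    - [200,0,0,0,0]

```text
t: 5.92
eef_pos: [0.5239, 0.2066, 0.2348]
ee_rot: [0.032, 0.999, -0.001, -0.001]
contact_force: [-0.4, -0.5, -3.4]
opening: 0.0575
```

```bash
python3 -c "
from h import *
plan(.5225,.209,.235,88)
snap('scene','s3.png',280,120,80,60,10)
snap('top','t3.png',160,130,80,60,10)"
```

```text
t 5.92 pos [0.5239 0.2066 0.2348] yaw 86.3 shift [ 1.6  2.3 -0.2] twist -0.030 |d| 3 rows>=0.1 0.2  f [-0.39 -0.52 -3.44] open 0.0575 tilt 0.0030
```

View pics/s3.png

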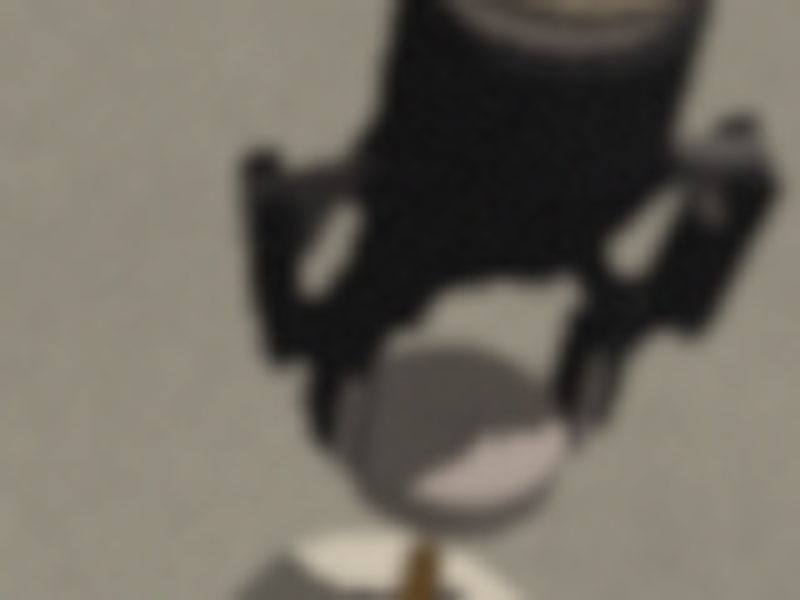

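View pics/t3.png

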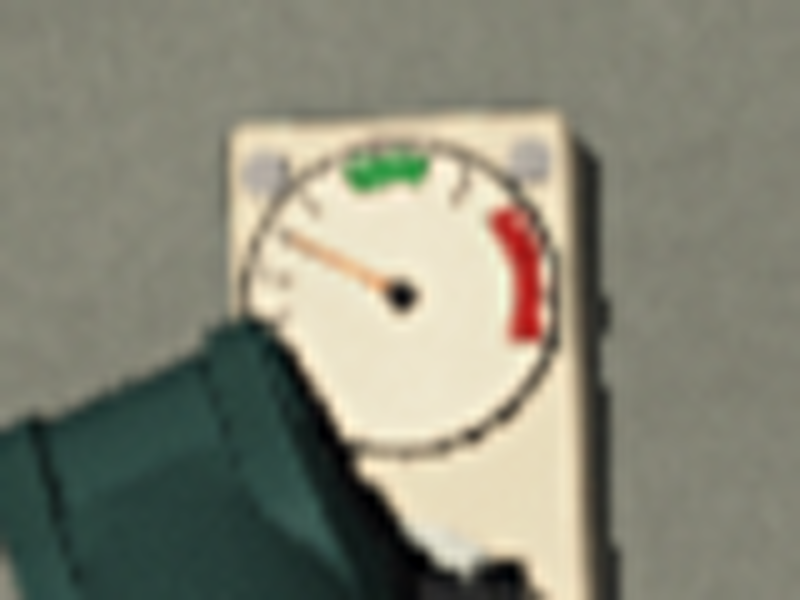

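The scene view shows the ring between the fingers at crop (460,440), with its upper rim at y≈345 and the lower outline at y≈532. The spindle top is visible at (425,545). The top view still shows the dial, which will let me watch the pan. I'll overlay a ring model to see how the ring sits relative to the TCP.

```bash
cat >> h.py <<'E'
def circ(cx,cy,z,r,n=60):
    a=np.linspace(0,2*np.pi,n); return np.c_[cx+r*np.cos(a),cy+r*np.sin(a),np.full(n,z)]
def overlay(src,dst,cam,off,k,circs):
    im=cv2.imread('pics/'+src)
    for (cx,cy,z,r,col) in circs:
        p=np.array([(proj(cam,X)-off+.5)*k-.5 for X in circ(cx,cy,z,r)]); cv2.polylines(im,[np.int32(p*16)],True,col,1,cv2.LINE_AA,4)
    cv2.imwrite('pics/'+dst,im)
E
python3 -c "
from h import *
x,y=.5239,.2066
x+=.002
overlay('s3.png','s3o.png','scene',np.array([280,120]),10,[(x,y,.232,.030,(0,255,0)),(x,y,.214,.030,(0,255,255)),(.5236,.2086,.167,.0045,(0,0,255)),(.5236,.2086,.1655,.006,(255,0,0))])
overlay('sz1.png','sz1o.png','scene',np.array([280,160]),8,[(.5236,.2086,.167,.0045,(0,0,255)),(.5236,.2086,.1655,.006,(255,0,0)),(.5236,.2086,.123,.006,(255,0,0)),(.5186,.2056,.113,.05,(0,255,0)),(.5186,.2056,.123,.022,(0,255,0))])
"
```

```text
(no output)
```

View pics/s3o.png

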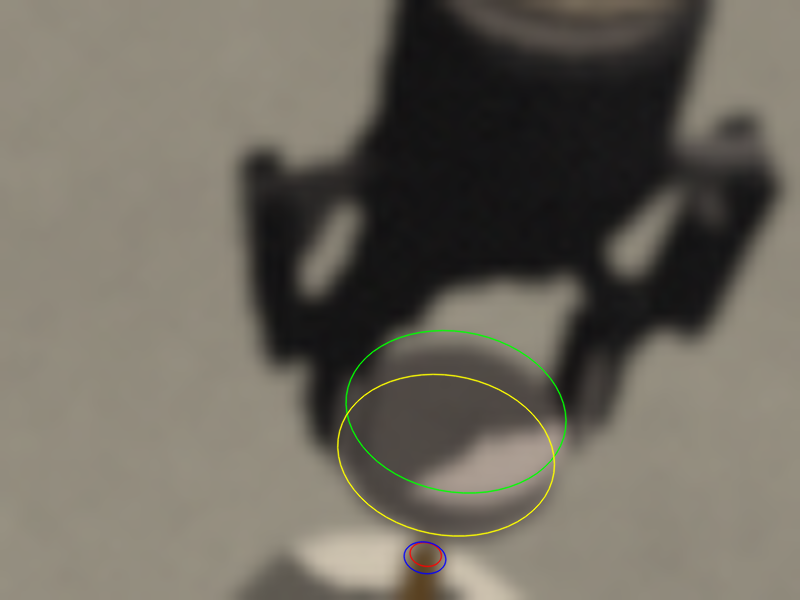

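View pics/sz1o.png

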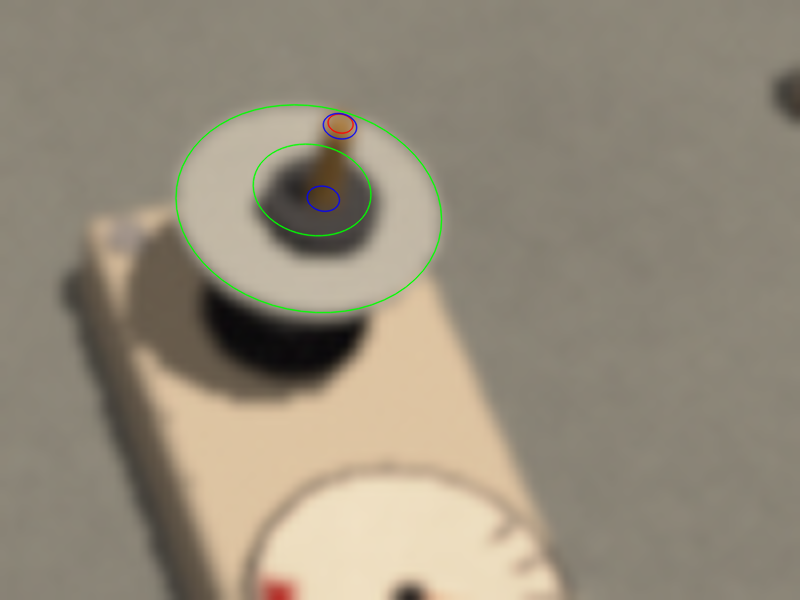

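```bash
python3 -c "
from h import *
im=cv2.imread('pics/s3.png')[300:560,280:640]
im=cv2.resize(im,None,fx=2.2,fy=2.2)
im=np.clip((im.astype(float)-40)*2.2,0,255).astype('uint8'); cv2.imwrite('pics/s3c.png',im)
x,y=.5239,.2066
overlay('sz1.png','sz1p.png','scene',np.array([280,160]),8,[(.5236,.2086,.167,.0045,(0,0,255)),(.5236,.2086,.123,.022,(0,255,0)),(.5236,.2086,.113,.022,(0,255,0))])
im=cv2.imread('pics/sz1p.png')[80:300,220:480]; cv2.imwrite('pics/sz1q.png',cv2.resize(im,None,fx=2.7,fy=2.7))
"
```

```text
(no output)
```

View pics/s3c.png

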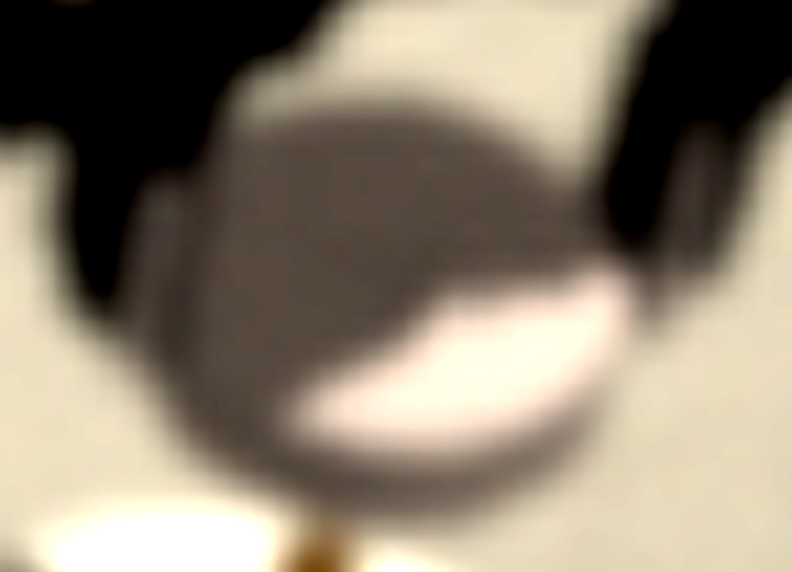

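View pics/sz1q.png

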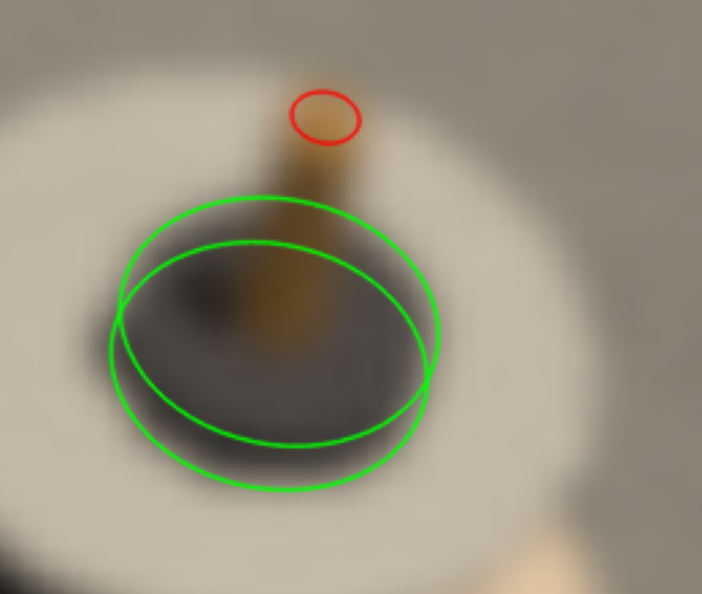

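```bash
cat >> h.py <<'E'
def needle():
    p=snapshot('top')['pixels'].astype(int)[150:172,182:218]
    c=uncrop((240,197),(170,135),8); d=onplane('top',c,.047)
    r,g,b=p[...,0],p[...,1],p[...,2]
    w=np.clip((r-b)-55,0,None)*((r>g+20)); 
    yy,xx=np.mgrid[150:172,182:218]; 
    keep=(w>0)&(np.hypot(xx-c[0],yy-c[1])<14)&(b>70)
    v=np.array([np.r_[onplane('top',(x,y),.047)-d] for x,y in zip(xx[keep],yy[keep])]); ww=w[keep]
    if len(v)<3: print('no needle',len(v)); return
    rr=np.hypot(v[:,0],v[:,1]); s=(rr>.01)
    m=(v[s]*ww[s,None]/rr[s,None]).sum(0); a=np.arctan2(m[1],m[0]); n=1.6+.44-a
    print('needle %.3f rad pan %.1f mm (%d px)'%(n,n*12.5,s.sum()))
E
python3 -c "
from h import *
needle(); plan(.52,.208,.195,88)"
```

```text
needle 2.885 rad pan 36.1 mm (40 px)
t 6.07 pos [0.5245 0.206  0.2354] yaw 86.2 shift [ 4.6  1.8 40.4] twist -0.031 |d| 41 rows>=1.0 0.2  f [-0.2   0.1  -5.02] open 0.0574 tilt 0.0017
```

```bash
python3 -c "
from h import *
a=cv2.imread('pics/top0.png')[:,:,::-1].astype(int)
for y in range(148,164):
  print(y,[tuple(a[y,x]) for x in range(186,200,1) if a[y,x,0]-a[y,x,2]>55 ], '|',[ (x,*a[y,x]) for x in range(207,216,2)])
"
```

```text
148 [] | [(207, np.int64(221), np.int64(206), np.int64(177)), (209, np.int64(199), np.int64(186), np.int64(159)), (211, np.int64(95), np.int64(90), np.int64(80)), (213, np.int64(187), np.int64(173), np.int64(149)), (215, np.int64(220), np.int64(204), np.int64(173))]
149 [] | [(207, np.int64(229), np.int64(215), np.int64(187)), (209, np.int64(236), np.int64(223), np.int64(194)), (211, np.int64(118), np.int64(109), np.int64(93)), (213, np.int64(217), np.int64(202), np.int64(170)), (215, np.int64(231), np.int64(214), np.int64(182))]
150 [] | [(207, np.int64(232), np.int64(220), np.int64(191)), (209, np.int64(226), np.int64(197), np.int64(168)), (211, np.int64(149), np.int64(109), np.int64(93)), (213, np.int64(160), np.int64(150), np.int64(124)), (215, np.int64(231), np.int64(215), np.int64(183))]
151 [] | [(207, np.int64(230), np.int64(219), np.int64(190)), (209, np.int64(191), np.int64(116), np.int64(98)), (211, np.int64(171), np.int64(82), np.int64(70)), (213, np.int64(100), np.int64(80), np.int64(69)), (215, np.int64(233), np.int64(217), np.int64(185))]
152 [] | [(207, np.int64(231),
[... 3564 characters left out ...]
220), np.int64(192)), (211, np.int64(189), np.int64(105), np.int64(87)), (213, np.int64(188), np.int64(66), np.int64(57)), (215, np.int64(119), np.int64(104), np.int64(89))]
162 [] | [(207, np.int64(229), np.int64(218), np.int64(189)), (209, np.int64(230), np.int64(220), np.int64(193)), (211, np.int64(185), np.int64(87), np.int64(73)), (213, np.int64(178), np.int64(46), np.int64(40)), (215, np.int64(106), np.int64(90), np.int64(76))]
163 [] | [(207, np.int64(229), np.int64(218), np.int64(190)), (209, np.int64(229), np.int64(218), np.int64(190)), (211, np.int64(180), np.int64(91), np.int64(77)), (213, np.int64(169), np.int64(57), np.int64(49)), (215, np.int64(87), np.int64(81), np.int64(69))]
```

```bash
sed -i 's/<14)&(b>70)/<10.5)\&(np.hypot(xx-c[0],yy-c[1])>2.2)\&(b>70)/; s/rr>.01)/rr>0)/' h.py; sed -i 's/w=np.clip((r-b)-55/w=np.clip((r-b)-52/;s/((r>g+20))/(g-b>22)/' h.py; python3 -c "
from h import *
needle(); plan(.52,.208,.195,88)"
```

```text
needle 0.990 rad pan 12.4 mm (18 px)
t 6.12 pos [0.5247 0.2063 0.2356] yaw 86.2 shift [ 4.8  1.5 40.6] twist -0.031 |d| 41 rows>=1.0 0.2  f [-0.02 -0.25 -3.43] open 0.0571 tilt 0.0011
```

Call:
apply_moves:
  rows:
    - [200,3,1,14,0]
    - [200,5,1.5,28,0]
    - [200,5,1.5,36,0]
    - [200,5,1.5,39,0]
    - [200,5,1.5,39,0]

```text
t: 6.53
eef_pos: [0.5198, 0.2089, 0.1961]
ee_rot: [0.032, 0.999, -0.0, -0.001]
contact_force: [-0.2, -0.4, -3.0]
opening: 0.0574
```

```bash
python3 -c "
from h import *
plan(.52,.208,.185,88)
snap('scene','s4.png',280,120,80,60,10);plan(.52,.208,.185,88)"
```

```text
t 6.53 pos [0.5198 0.2089 0.1961] yaw 86.3 shift [-0.2 -0.9 11.1] twist -0.030 |d| 11 rows>=0.3 0.2  f [-0.22 -0.39 -2.98] open 0.0574 tilt 0.0016
t 6.58 pos [0.5204 0.2092 0.1968] yaw 86.3 shift [ 0.3 -1.2 11.8] twist -0.030 |d| 12 rows>=0.3 0.2  f [ 0.2   0.39 -3.33] open 0.0574 tilt 0.0003
```

View pics/s4.png

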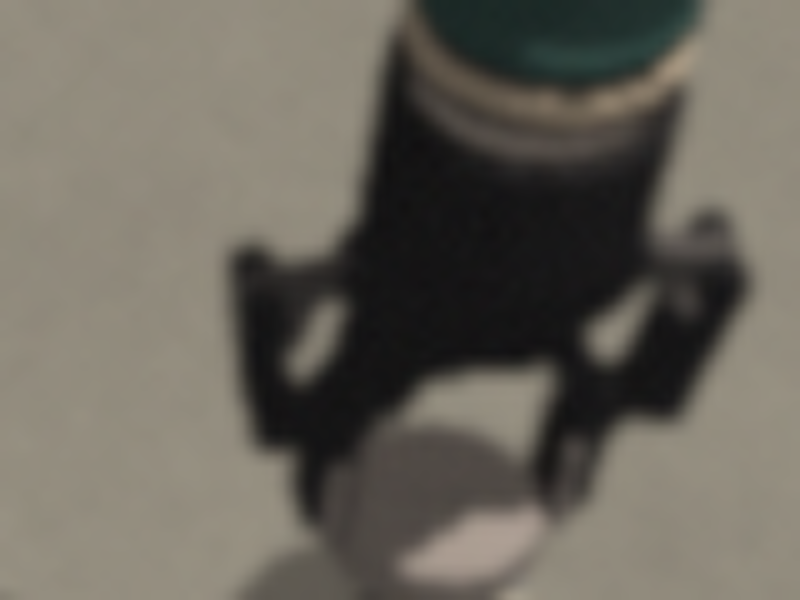

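The ring is level, just above the spindle and covering it. I'll lower it 14 mm and read the needle: if it rose, the ring is sitting on the tip.

Call:
apply_moves:
  rows:
    - [200,0,-0.7,4,0]
    - [200,0,-0.7,8,0]
    - [200,0,-0.7,11,0]
    - [200,0,-0.7,14,0]
    - [200,0,-0.7,14,0]

```text
t: 7.0
eef_pos: [0.52, 0.2088, 0.1825]
ee_rot: [0.032, 0.999, -0.0, -0.0]
contact_force: [-0.1, -0.4, -3.0]
opening: 0.0574
```

```bash
python3 -c "
from h import *
needle();plan(.52,.208,.182,88)"
```

```text
needle 1.226 rad pan 15.3 mm (17 px)
t 7.05 pos [0.5199 0.2088 0.1826] yaw 86.4 shift [-0.2 -0.8  0.6] twist -0.029 |d| 1 rows>=0.0 0.2  f [-0.49  0.32 -2.98] open 0.0576 tilt 0.0007
```

Call:
apply_moves:
  rows:
    - [200,0.5,-0.7,1,0]
    - [200,1,-1.5,1,0]
    - [200,1.5,-2.3,1,0]
    - [200,1.5,-2.3,1,0]

```text
t: 7.38
eef_pos: [0.5189, 0.2076, 0.1821]
ee_rot: [0.032, 0.999, 0.001, 0.001]
contact_force: [0.3, 2.1, -3.7]
opening: 0.0578
```

```bash
python3 -c "
from h import *
needle();plan(.52,.208,.182,88)"
```

```text
needle 0.970 rad pan 12.1 mm (19 px)
t 7.43 pos [0.5189 0.2075 0.1822] yaw 86.4 shift [-1.   0.5  0.2] twist -0.028 |d| 1 rows>=0.0 0.2  f [ 0.99  2.88 -4.17] open 0.0571 tilt 0.0021
```

The needle is back to 0.97, so the ring has dropped over the spindle. There is a light side force from +y, so I'll ease that way and lower gently.

Call:
apply_moves:
  rows:
    - [200,0,0.9,2,0]
    - [200,0,0.9,8,0]
    - [200,0,0.9,15,0]
    - [200,0,0.9,22,0]
    - [200,0,0.9,26,0]

```text
t: 7.85
eef_pos: [0.5183, 0.2077, 0.1547]
ee_rot: [0.032, 0.999, -0.0, -0.0]
contact_force: [0.6, 2.0, -2.1]
opening: 0.0576
```

```bash
python3 -c "
from h import *
needle();plan(.52,.208,.14,88)"
```

```text
needle 1.198 rad pan 15.0 mm (17 px)
t 7.90 pos [0.5182 0.2076 0.1542] yaw 86.4 shift [-1.8  0.5 14.2] twist -0.029 |d| 14 rows>=0.3 0.2  f [ 2.13  2.12 -3.34] open 0.0574 tilt 0.0011
```

Call:
apply_moves:
  rows:
    - [200,-0.7,0.9,0,0]
    - [200,-0.7,0.9,0,0]

```text
t: 8.07
eef_pos: [0.5189, 0.2078, 0.1554]
ee_rot: [0.032, 0.999, -0.001, -0.001]
contact_force: [0.1, 1.6, -2.9]
opening: 0.0577
```

```bash
python3 -c "
from h import *
needle();plan(.52,.208,.14,88)"
```

```text
needle 1.020 rad pan 12.8 mm (17 px)
t 8.12 pos [0.5189 0.2078 0.1556] yaw 86.3 shift [-1.1  0.3 15.6] twist -0.029 |d| 16 rows>=0.4 0.2  f [-1.03  0.02 -3.89] open 0.0574 tilt 0.0015
```

Call:
apply_moves:
  rows:
    - [200,0,0.4,5,0]
    - [200,0,0.4,10,0]
    - [200,0,0.4,14,0]
    - [200,0,0.4,16,0]
    - [200,0,0.4,16,0]

```text
t: 8.53
eef_pos: [0.5192, 0.2084, 0.1393]
ee_rot: [0.032, 0.999, -0.0, -0.0]
contact_force: [-0.2, -0.5, -1.3]
opening: 0.0573
```

```bash
python3 -c "
from h import *
needle();plan(.52,.208,.136,88)"
```

```text
needle 1.338 rad pan 16.7 mm (18 px)
t 8.58 pos [0.5192 0.2084 0.1396] yaw 86.3 shift [-0.8 -0.3  3.6] twist -0.029 |d| 4 rows>=0.1 0.2  f [-0.71 -0.88 -1.12] open 0.0574 tilt 0.0008
```

Call:
apply_moves:
  rows:
    - [200,0,0,1,0]
    - [200,0,0,2,0]
    - [200,0,0,3,0]
    - [200,0,0,3,0]

```text
t: 8.92
eef_pos: [0.5193, 0.2084, 0.1368]
ee_rot: [0.032, 0.999, -0.0, -0.0]
contact_force: [-0.7, -1.7, 0.6]
opening: 0.0572
```

```bash
python3 -c "
from h import *
needle();plan(.52,.208,.136,88);snap('scene','s5.png',280,120,80,60,10)"
```

```text
needle 1.517 rad pan 19.0 mm (15 px)
t 8.97 pos [0.5192 0.2084 0.1368] yaw 86.3 shift [-0.8 -0.3  0.8] twist -0.029 |d| 1 rows>=0.0 0.2  f [-0.8  -1.65  0.11] open 0.0572 tilt 0.0005
```

View pics/s5.png

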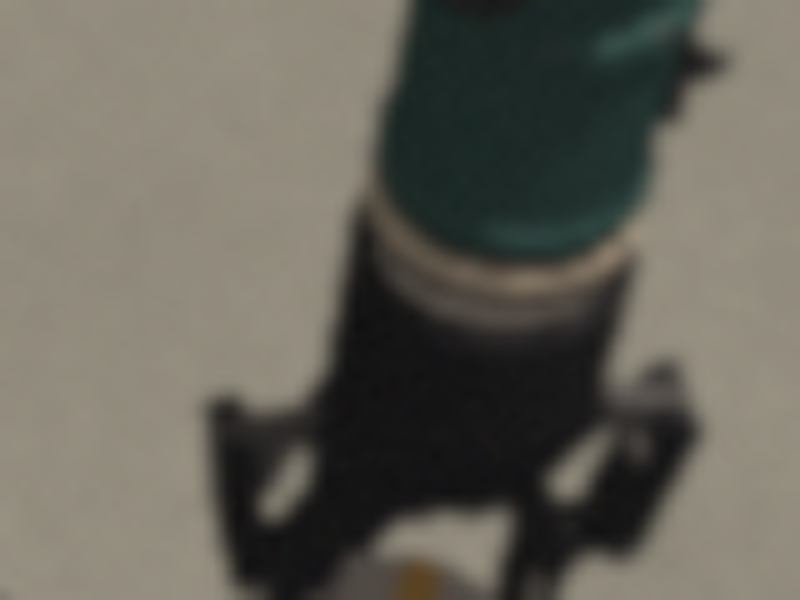

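The ring is seated: wrist load is about zero, the needle reads 19 mm, and the spindle shows through the ring. Releasing.

Call:
apply_moves:
  rows:
    - [90,0,0,0,0]
    - [60,0,0,0,0]
    - [45,0,0,0,0]
    - [35,0,0,0,0]
    - [35,0,0,0,0]

```text
t: 9.43
eef_pos: [0.5197, 0.2094, 0.137]
ee_rot: [0.032, 0.999, 0.0, 0.0]
contact_force: [-0.4, -0.3, 0.6]
opening: 0.0735
```

Call:
apply_moves:
  rows:
    - [35,0,0,0,0]
    - [35,0,0,0,0]
    - [35,0,0,-5,0]
    - [35,0,0,-25,0]
    - [35,0,0,-60,0]

```text
t: 9.85
eef_pos: [0.5168, 0.2078, 0.1947]
ee_rot: [0.032, 0.999, -0.002, -0.003]
contact_force: [-0.6, -0.2, -0.4]
opening: 0.0737
```

```bash
python3 -c "
from h import *
needle();plan(.4850,-.2270,.22,-25);snap('scene','s6.png',280,160,100,75,8);plan(.47,.06,.23,45)"
```

```text
needle 1.545 rad pan 19.3 mm (16 px)
t 9.90 pos [0.5218 0.2098 0.2029] yaw 86.3 shift [   8.6 -438.2  -18.7] twist -1.199 |d| 439 rows>=10.5 9.6  f [0.79 0.12 2.92] open 0.0739 tilt 0.0073
t 9.95 pos [0.5226 0.2102 0.2015] yaw 86.3 shift [  42.6 -153.1  -29.6] twist 0.721 |d| 162 rows>=3.9 5.8  f [ 0.34  0.85 -0.11] open 0.0736 tilt 0.0098
```

View pics/s6.png

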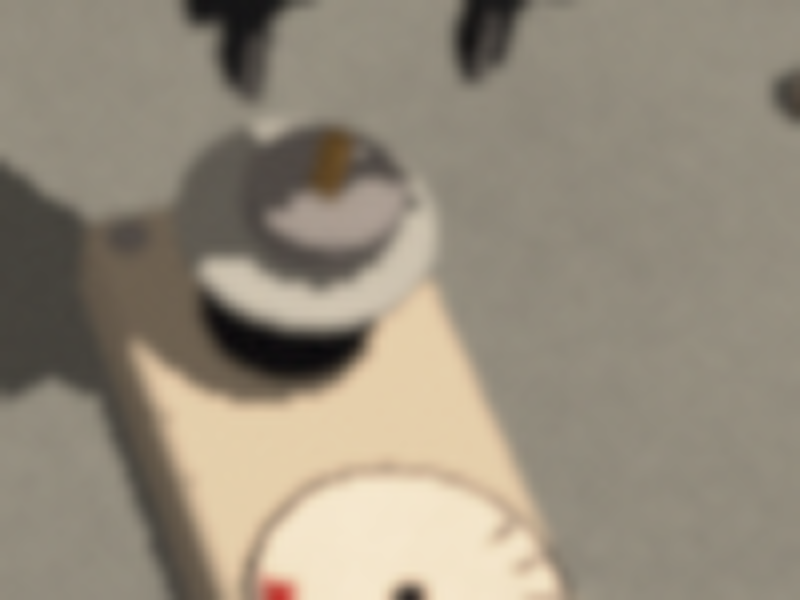

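The ring lies flat on the foot. The needle reads about 19.3 mm, just short of green, so a second ring (to about 27) is needed. I'll go to the middle ring.

Call:
apply_moves:
  rows:
    - [35,5,-38,-10,0.12]
    - [35,10,-77,-20,0.24]
    - [35,16,-116,-28,0.36]
    - [35,24,-155,-28,0.48]
    - [35,30,-194,-28,0.6]

```text
t: 10.37
eef_pos: [0.4763, 0.0155, 0.2255]
ee_rot: [0.328, 0.945, 0.0, 0.001]
contact_force: [1.2, -0.3, 0.2]
opening: 0.0739
```

```bash
python3 -c "
from h import *
plan(.4845,-.2265,.13,15)"
```

```text
t 10.37 pos [0.4763 0.0155 0.2255] yaw 51.7 shift [-156.5 -184.9   95.4] twist 0.640 |d| 260 rows>=6.2 5.1  f [ 1.19 -0.31  0.18] open 0.0739 tilt 0.0014
```

Call:
apply_moves:
  rows:
    - [38,-25,-29,5,0.12]
    - [38,-50,-58,12,0.24]
    - [38,-75,-88,20,0.36]
    - [38,-100,-118,30,0.48]
    - [38,-125,-148,40,0.6]

```text
t: 10.78
eef_pos: [0.4842, -0.1782, 0.1847]
ee_rot: [0.593, 0.805, 0.0, 0.0]
contact_force: [0.5, 0.5, -0.5]
opening: 0.0728
```

```bash
python3 -c "
from h import *
plan(.4845,-.2265,.06,15)"
```

```text
t 10.78 pos [ 0.4842 -0.1782  0.1847] yaw 17.3 shift [-46.2 -14.2 124.7] twist 0.040 |d| 134 rows>=3.2 0.3  f [ 0.54  0.54 -0.48] open 0.0728 tilt 0.0010
```

Call:
apply_moves:
  rows:
    - [38,-25,-7,20,0]
    - [38,-46,-14,50,0]
    - [38,-46,-14,85,0]
    - [38,-46,-14,115,0]
    - [38,-46,-14,125,0]

```text
t: 11.2
eef_pos: [0.4826, -0.2242, 0.0563]
ee_rot: [0.591, 0.807, -0.001, -0.003]
contact_force: [-0.5, 1.4, -0.0]
opening: 0.0727
```

Call:
apply_moves:
  rows:
    - [38,0,0,0,0]
    - [38,0,0,0,0]
    - [38,0,0,0,0]

```text
t: 11.45
eef_pos: [0.4859, -0.2248, 0.0612]
ee_rot: [0.59, 0.807, 0.0, 0.001]
contact_force: [0.5, -0.5, 1.0]
opening: 0.0728
```

```bash
python3 -c "
from h import *
plan(.4845,-.2265,.027,15);snap('scene','s7.png',130,160,110,80,7)"
```

```text
t 11.45 pos [ 0.4859 -0.2248  0.0612] yaw 17.6 shift [-1.2 -2.  34.2] twist 0.046 |d| 34 rows>=0.8 0.4  f [ 0.5  -0.48  1.  ] open 0.0728 tilt 0.0026
```

View pics/s7.png

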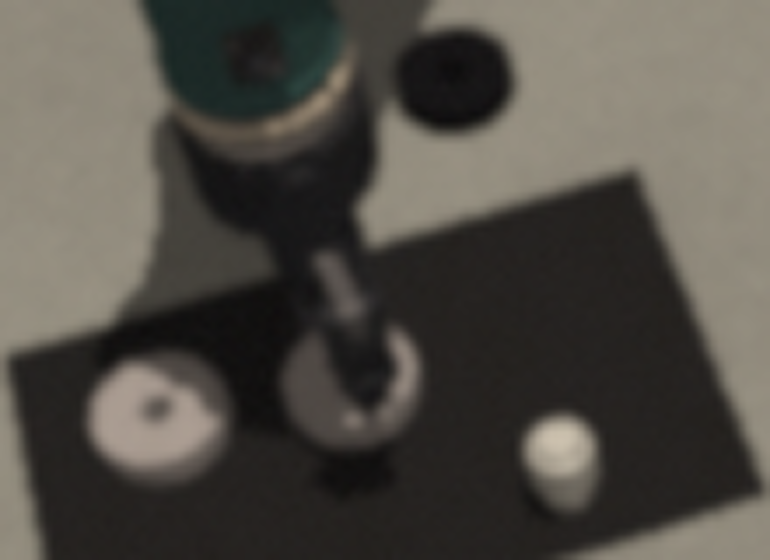

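The jaws straddle the middle ring, and the other things are untouched. I'll descend and grip about 2 mm higher than last time, so the tips don't press on the mat.

Call:
apply_moves:
  rows:
    - [38,-1,-1.5,12,0]
    - [38,-1,-1.5,22,0]
    - [38,-1,-1.5,30,0]
    - [38,-1,-1.5,35,0]
    - [38,-1,-1.5,35,0]

```text
t: 11.92
eef_pos: [0.4834, -0.2256, 0.0241]
ee_rot: [0.591, 0.807, -0.0, -0.001]
contact_force: [0.7, 0.5, -0.3]
opening: 0.0727
```

Call:
apply_moves:
  rows:
    - [60,0,0,0,0]
    - [100,0,0,0,0]
    - [150,0,0,0,0]
    - [200,0,0,0,0]
    - [200,0,0,0,0]

```text
t: 12.33
eef_pos: [0.4833, -0.2261, 0.0258]
ee_rot: [0.59, 0.807, 0.0, -0.0]
contact_force: [-0.9, 0.8, 6.1]
opening: 0.0572
```

Call:
apply_moves:
  rows:
    - [200,0,0,0,0]
    - [200,0,0,0,0]

```text
t: 12.5
eef_pos: [0.4833, -0.2261, 0.0258]
ee_rot: [0.59, 0.807, 0.0, -0.0]
contact_force: [-0.9, 0.7, 6.6]
opening: 0.0573
```

Call:
apply_moves:
  rows:
    - [200,0,0,-5,0]
    - [200,0,0,-20,0]
    - [200,0,0,-50,0]
    - [200,0,0,-85,0]
    - [200,0,0,-120,0]

```text
t: 12.92
eef_pos: [0.4826, -0.2254, 0.1455]
ee_rot: [0.591, 0.807, -0.0, -0.001]
contact_force: [1.4, -0.4, -4.0]
opening: 0.0573
```

```bash
python3 -c "
from h import *
plan(.475,-.02,.235,50)"
```

```text
t 12.92 pos [ 0.4826 -0.2254  0.1455] yaw 17.6 shift [198.2  54.6 -89.3] twist -0.566 |d| 224 rows>=5.4 4.5  f [ 1.43 -0.36 -4.  ] open 0.0573 tilt 0.0028
```

Call:
apply_moves:
  rows:
    - [200,30,8,-25,-0.11]
    - [200,65,18,-45,-0.22]
    - [200,100,28,-65,-0.33]
    - [200,138,38,-80,-0.45]
    - [200,175,48,-86,-0.57]

```text
t: 13.33
eef_pos: [0.4766, -0.0433, 0.233]
ee_rot: [0.338, 0.941, 0.001, 0.002]
contact_force: [0.6, 0.6, -4.3]
opening: 0.057
```

```bash
python3 -c "
from h import *
plan(.5192,.2083,.235,86.3)"
```

```text
t 13.33 pos [ 0.4766 -0.0433  0.233 ] yaw 50.5 shift [127.1 221.3  -1.9] twist -0.624 |d| 255 rows>=6.1 5.0  f [ 0.56  0.63 -4.27] open 0.0570 tilt 0.0035
```

Call:
apply_moves:
  rows:
    - [200,18,32,0,-0.12]
    - [200,37,64,0,-0.24]
    - [200,55,96,0,-0.36]
    - [200,73,128,0,-0.48]
    - [200,91,160,0,-0.6]

```text
t: 13.75
eef_pos: [0.5078, 0.138, 0.2308]
ee_rot: [0.044, 0.999, -0.0, -0.0]
contact_force: [0.7, -1.4, -3.4]
opening: 0.0578
```

```bash
python3 -c "
from h import *
plan(.5192,.2083,.235,86.3)"
```

```text
t 13.75 pos [0.5078 0.138  0.2308] yaw 85.0 shift [-5.1 71.1 -4.3] twist -0.023 |d| 71 rows>=1.7 0.2  f [ 0.74 -1.37 -3.43] open 0.0578 tilt 0.0011
```

Call:
apply_moves:
  rows:
    - [200,-2,25,0,-0.02]
    - [200,-4,50,0,-0.02]
    - [200,-5,66,0,-0.02]
    - [200,-5,70.5,0,-0.02]
    - [200,-5,70.5,0,-0.02]

```text
t: 14.17
eef_pos: [0.5199, 0.2071, 0.2305]
ee_rot: [0.036, 0.999, -0.0, -0.0]
contact_force: [0.1, -0.1, -4.1]
opening: 0.057
```

Call:
apply_moves:
  rows:
    - [200,0,0,12,0]
    - [200,0,0,24,0]
    - [200,0,0,34,0]
    - [200,0,0,36,0]
    - [200,0,0,36,0]

```text
t: 14.58
eef_pos: [0.5197, 0.2042, 0.1939]
ee_rot: [0.038, 0.999, -0.001, -0.001]
contact_force: [-0.4, -0.2, -3.5]
opening: 0.0573
```

```bash
python3 -c "
from h import *
plan(.519,.2078,.18,86.3); needle()"
```

```text
t 14.58 pos [0.5197 0.2042 0.1939] yaw 85.7 shift [ 0.9  3.6 13.9] twist -0.011 |d| 14 rows>=0.3 0.1  f [-0.36 -0.22 -3.46] open 0.0573 tilt 0.0031
needle 1.544 rad pan 19.3 mm (16 px)
```

Call:
apply_moves:
  rows:
    - [200,0.8,2,0,0]
    - [200,0.8,3.5,3,0]
    - [200,0.8,3.5,6,0]
    - [200,0.8,3.5,6,0]
    - [200,0.8,3.5,6,0]

```text
t: 15.05
eef_pos: [0.5198, 0.2098, 0.1887]
ee_rot: [0.037, 0.999, -0.0, -0.0]
contact_force: [0.5, 0.5, -3.1]
opening: 0.0569
```

```bash
python3 -c "
from h import *
plan(.519,.2078,.177,86.3); needle()"
```

```text
t 15.05 pos [0.5198 0.2098 0.1887] yaw 85.8 shift [ 0.6 -2.1 11.7] twist -0.009 |d| 12 rows>=0.3 0.1  f [ 0.52  0.53 -3.09] open 0.0569 tilt 0.0004
needle 1.544 rad pan 19.3 mm (16 px)
```

Call:
apply_moves:
  rows:
    - [200,0.5,-1,0,0]
    - [200,0.5,-1,0,0]
    - [200,0.5,-1,0,0]
    - [200,0.5,-1,0,0]

```text
t: 15.43
eef_pos: [0.5194, 0.2088, 0.1889]
ee_rot: [0.037, 0.999, 0.0, 0.0]
contact_force: [0.9, -0.6, -4.1]
opening: 0.0571
```

Call:
apply_moves:
  rows:
    - [200,0,0,0,0]
    - [200,0,0,0,0]

```text
t: 15.6
eef_pos: [0.5194, 0.2088, 0.1888]
ee_rot: [0.037, 0.999, -0.0, 0.0]
contact_force: [0.6, 0.0, -3.1]
opening: 0.057
```

Settled. I'll move 0.9 mm in −y and lower it.

Call:
apply_moves:
  rows:
    - [200,0.3,-0.9,3,0]
    - [200,0.3,-0.9,6,0]
    - [200,0.3,-0.9,9,0]
    - [200,0.3,-0.9,11,0]
    - [200,0.3,-0.9,11,0]

```text
t: 16.02
eef_pos: [0.5187, 0.2079, 0.1771]
ee_rot: [0.037, 0.999, -0.0, -0.0]
contact_force: [-0.3, 0.5, -3.9]
opening: 0.0572
```

```bash
python3 -c "
from h import *
plan(.519,.2078,.177,86.3); needle()"
```

```text
t 16.02 pos [0.5187 0.2079 0.1771] yaw 85.8 shift [-0.4 -0.   0.1] twist -0.009 |d| 0 rows>=0.0 0.1  f [-0.27  0.49 -3.92] open 0.0572 tilt 0.0011
needle 1.544 rad pan 19.3 mm (15 px)
```

The tips are 4 mm below the spindle top and the needle hasn't moved, so it went straight on. Lowering further.

Call:
apply_moves:
  rows:
    - [200,-0.3,0,4,0]
    - [200,-0.3,0,8,0]
    - [200,-0.3,0,12,0]
    - [200,-0.3,0,16,0]
    - [200,-0.3,0,16,0]

```text
t: 16.48
eef_pos: [0.5188, 0.2077, 0.1608]
ee_rot: [0.037, 0.999, -0.0, -0.001]
contact_force: [1.1, 1.1, -4.3]
opening: 0.0571
```

```bash
python3 -c "
from h import *
plan(.519,.2078,.148,86.3); needle()"
```

```text
t 16.48 pos [0.5188 0.2077 0.1608] yaw 85.8 shift [-0.2  0.1 12.8] twist -0.009 |d| 13 rows>=0.3 0.1  f [ 1.07  1.06 -4.28] open 0.0571 tilt 0.0015
needle 1.541 rad pan 19.3 mm (15 px)
```

Call:
apply_moves:
  rows:
    - [200,-0.3,0.3,3,0]
    - [200,-0.3,0.3,6,0]
    - [200,-0.3,0.3,9,0]
    - [200,-0.3,0.3,9,0]

```text
t: 16.87
eef_pos: [0.5196, 0.2082, 0.1524]
ee_rot: [0.037, 0.999, -0.0, -0.0]
contact_force: [-0.4, 0.1, -3.1]
opening: 0.0575
```

```bash
python3 -c "
from h import *
plan(.519,.2078,.148,86.3); needle()"
```

```text
t 16.87 pos [0.5196 0.2082 0.1524] yaw 85.8 shift [ 0.6 -0.5  4.4] twist -0.009 |d| 4 rows>=0.1 0.1  f [-0.35  0.13 -3.07] open 0.0575 tilt 0.0002
needle 1.767 rad pan 22.1 mm (12 px)
```

Call:
apply_moves:
  rows:
    - [200,0,0,1.5,0]
    - [200,0,0,3,0]
    - [200,0,0,4,0]
    - [200,0,0,4,0]

```text
t: 17.25
eef_pos: [0.5197, 0.2082, 0.1488]
ee_rot: [0.037, 0.999, 0.0, 0.0]
contact_force: [0.1, -0.2, -0.6]
opening: 0.0573
```

```bash
python3 -c "
from h import *
plan(.519,.2078,.148,86.3); needle(); snap('scene','s8.png',280,120,100,75,8)"
```

```text
t 17.25 pos [0.5197 0.2082 0.1488] yaw 85.8 shift [ 0.7 -0.4  0.8] twist -0.009 |d| 1 rows>=0.0 0.1  f [ 0.07 -0.21 -0.59] open 0.0573 tilt 0.0002
needle 2.038 rad pan 25.5 mm (15 px)
```

View pics/s8.png

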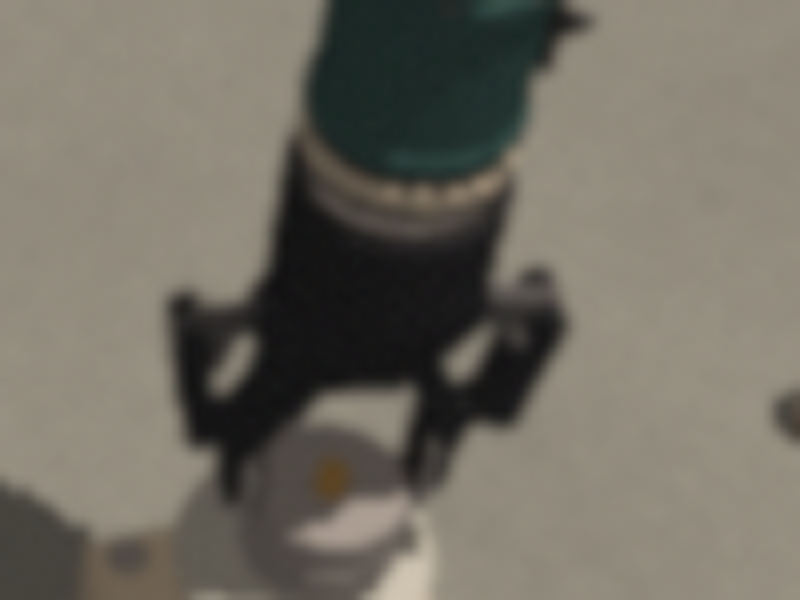

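The spindle shows through the second ring, and it is carrying nearly the full weight at 25.5 mm. I'll lower another 1 mm, then release.

Call:
apply_moves:
  rows:
    - [200,0,0,0.7,0]
    - [200,0,0,1.2,0]
    - [200,0,0,1.2,0]
    - [90,0,0,1.2,0]
    - [60,0,0,1.2,0]

```text
t: 17.77
eef_pos: [0.5198, 0.2083, 0.1476]
ee_rot: [0.037, 0.999, 0.0, 0.0]
contact_force: [-0.7, -0.3, -0.1]
opening: 0.0651
```

Call:
apply_moves:
  rows:
    - [45,0,0,0,0]
    - [35,0,0,0,0]
    - [35,0,0,0,0]
    - [35,0,0,0,0]

```text
t: 18.1
eef_pos: [0.5198, 0.2083, 0.1477]
ee_rot: [0.037, 0.999, 0.0, 0.0]
contact_force: [-0.8, 1.3, 0.5]
opening: 0.0738
```

Call:
apply_moves:
  rows:
    - [35,0,0,-5,0]
    - [35,0,0,-20,0]
    - [35,0,0,-45,0]
    - [35,0,0,-75,0]
    - [35,0,0,-100,0]

```text
t: 18.52
eef_pos: [0.5197, 0.2082, 0.2494]
ee_rot: [0.037, 0.999, 0.0, 0.0]
contact_force: [1.5, -0.2, 0.3]
opening: 0.0735
```

Call:
apply_moves:
  rows:
    - [35,0,-35,0,0]
    - [35,0,-70,0,0]
    - [35,0,-100,0,0]
    - [35,0,-110,0,0]
    - [35,0,-110,0,0]

```text
t: 18.93
eef_pos: [0.5112, 0.0948, 0.248]
ee_rot: [0.04, 0.999, -0.001, -0.0]
contact_force: [-0.5, 0.5, 0.6]
opening: 0.0736
```

```bash
python3 -c "
from h import *
plan(.519,.2078,.148,86.3); needle(); snap('scene','s9.png',280,160,100,75,8); snap('scene','s9f.png'); snap('top','t9.png',160,130,100,75,8)"
```

```text
t 18.93 pos [0.5112 0.0948 0.248 ] yaw 85.4 shift [  1.2 113.5  99.8] twist -0.015 |d| 151 rows>=3.6 0.1  f [-0.53  0.49  0.59] open 0.0736 tilt 0.0015
needle 2.127 rad pan 26.6 mm (14 px)
```

View pics/s9.png

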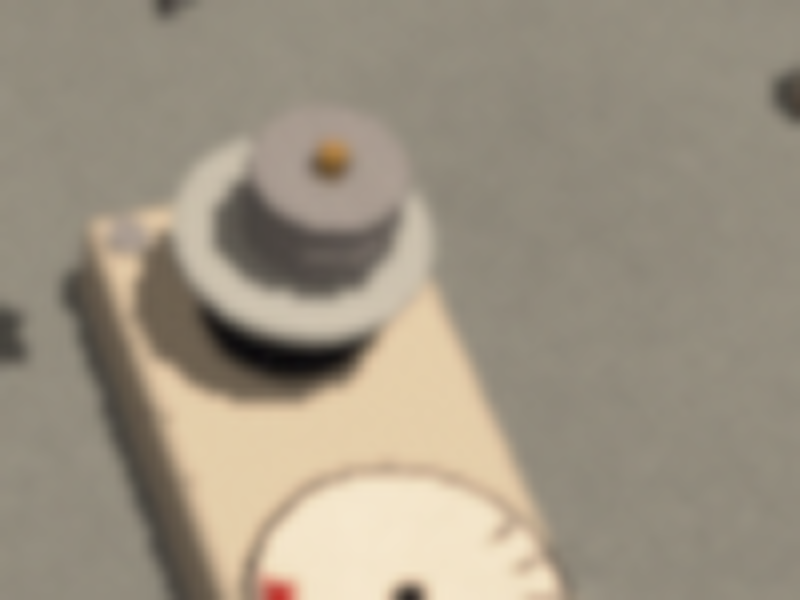

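View pics/t9.png

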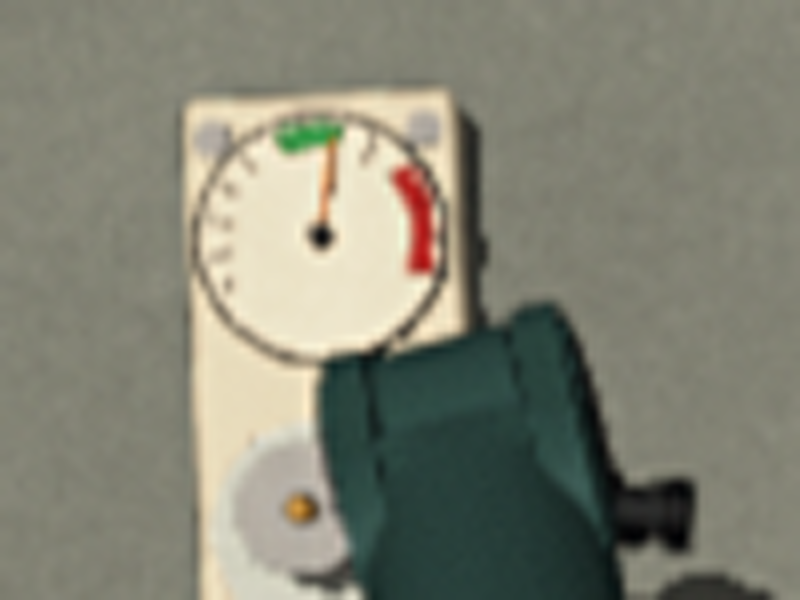

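View pics/s9f.png

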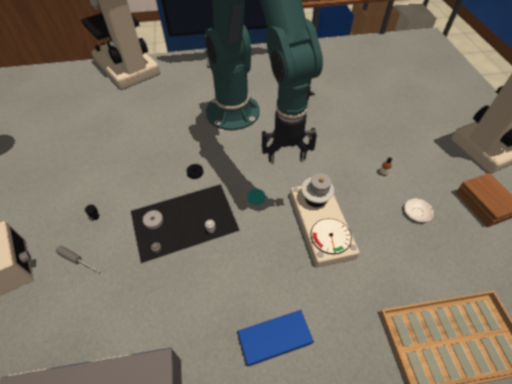

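Both rings lie flat on the spindle and the needle is in the green at 2.13 rad. The spare is on the mat at (152,219), and the bystanders sit where they did at the start. I'll hold briefly to settle, then hand in.

Call:
apply_moves:
  rows:
    - [35,0,0,0,0]
    - [35,0,0,0,0]
    - [35,0,0,0,0]
    - [35,0,0,0,0]

```text
t: 19.47
eef_pos: [0.5115, 0.0992, 0.2475]
ee_rot: [0.036, 0.999, 0.0, -0.0]
contact_force: [-0.2, -0.5, 0.3]
opening: 0.0739
```

```bash
python3 -c "
from h import *
needle(); s=sense(); print(s['t'],s['contact_force'],abs(s['dq']).max() if hasattr(s['dq'],'max') else s['dq']); print(job_done())"
```

```text
needle 2.127 rad pan 26.6 mm (14 px)
19.5167 [0.93528559 0.1015768  1.08372396] 0.0042251589810279305
the job is handed in; nothing more can be done
None
```

I threaded two rings onto the spindle, lowering each in the fingers until the scale carried its weight before letting go. The first caught on the spindle top and dropped over after a short slide; the second went straight on. I handed the job in at 19.5 s.

**Final checks:**
- **Needle:** it read 2.13 rad (pan about 26.6 mm), inside the green band, and was unchanged between the last two readings. The highest reading I took was this final one, well short of red.
- **Rings:** the pictures show both lying flat on the spindle, with the third still on the mat.
- **Other things:** by eye, the bystanders sit where they were at the start. The gripper is clear of everything.

**What disagreed:**
- **Cameras:** they differed by 2–4 mm in position, and measured heights came out 2–5 mm low, so I found the spindle by feel and the needle.
- **Mat contact:** the fingertips pressed the mat with about 12 N and 6 N when closing on the two rings.
- **One ring:** this read 19.3 mm, just short of green, so I added the second.

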